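# Stand the recipe board up and hold the clip open round its edge

## Task

Take the recipe board out of the three-slot rack by the rail along its top, stand it upright and fully home in the slot of the single-slot wooden block, about centred along the slot, and let go of it. Then pick up the black spring clip by its handles, squeeze it wide open against its spring and hold it gaping round one of the board's two upright edges, about half-way up, edge well inside the mouth between the jaws, without pinching or pushing the board, ready for a sheet to be slipped in. Finish while still holding the clip squeezed open there, off every surface; leave the jar, the mug and the tin alone.

Things in the scene. Friction and masses are not known exactly. Their poses are not given: they have to be found in the camera images.
- rack: Grey plastic rack fixed to the counter, 120 long (its x) x 96 wide (its y) x 46 mm high, with three parallel slots along its x: the board starts in the middle one (8 mm wide, its floor 8 mm above the counter). Origin: centre of its underside.
- block: Dark wooden block fixed to the counter, 110 long (its x) x 70 wide (its y) x 46 mm high, with one slot along its x through the middle: 6.5 mm wide, open at both ends, mouth flared to 14 mm over the top 8 mm, floor 8 mm above the counter (38 mm deep). Origin: centre of its underside.
- board: Recipe board, loose, about 90 g: a plywood panel 130 wide (its x) x 4 thick (its y) x 140 mm high (its z), with a wooden grip rail near its top. It starts upright in the rack's middle slot with its x along the rack's x. Origin: middle of its bottom edge. Either way round is good.
- board_rail (a point): Centre of the board's grip rail, 60 long (board x) x 14 thick (board y) x 22 mm high, 131 mm above the board's bottom edge; grip it across its thickness. Axes as the board's.
- board_edge_a (a point): Point on the board's upright edge at its -x end, 65 mm from the middle and 80 mm above the bottom edge. Axes as the board's.
- board_edge_b (a point): Point on the board's upright edge at its +x end, 65 mm from the middle and 80 mm above the bottom edge. Axes as the board's.
- clip: Black plastic spring clip, loose, about 65 g, lying on its side on the counter: two levers on an upright steel pin, 40 mm high as it lies. Origin: on the pin, half-way up; x points to the jaw tips, z up along the pin, y from lever to lever. Two 6 mm thick jaws reach 55 mm to +x of the pin, shut at the start; two ribbed handles reach 52 mm to -x, splayed.
- clip_handles (a point): Where to squeeze: midway between the clip's handles, half-way up, 32 mm behind the pin (clip -x). The handles are there 44 mm apart over their outsides when shut (55 mm at their ends), 26 mm and parallel at the stop. The squeeze takes about 5 N at first and 11 N at the stop; harder does no harm. Axes as the clip's.
- clip_left (a joint): Turn of one clip lever about the pin (the other mirrors it): 0 shut, 0.30 rad wide open at its stop, where the jaws gape about 32 mm at the tips, narrowing evenly to the pin. Squeezing the handles opens it; let go, it snaps shut.
- spice_jar: Spice jar with a red cap, 46 across x 85 mm high, a bystander. Origin: centre of its underside.
- mug: White mug with a handle, 80 across x 90 mm high, a bystander. Origin: centre of its underside.
- food_tin: Food tin, 74 across x 100 mm high, a bystander. Origin: centre of its underside.
Mind the look-alikes: they are no part of the job. Several things have the shape of the board; the one meant has the colours described above. What is shaped like the clip but orange is not meant.

How it is judged:
On the way, in this order (a step that is already met when the one before it is completed fails the run):
1. the board stands fully home in the block's slot, let go (x of board in the frame of block between -0.02 and 0.02 m and y of board in the frame of block between -0.006 and 0.006 m and z of board in the frame of block between 0.004 and 0.012 m and angle between board's own z axis and vertical below 0.15 rad and angle between the x axis of board and the x axis of block, either way round below 0.15 rad and contact force between board and the fingers below 0.1 N), for 0.2 s.
2. the clip is held off the counter in the gripper, squeezed open (value of joint clip_left above 0.2 rad and contact force between clip and the fingers above 2 N and height (world z) of clip above 0.03 m), for 0.2 s.
At the end, for the whole second after the job is handed in: Board home in the block's slot (4 mm; centred 20 mm; 0.15 rad), not held. Fingers hold the clip still and level (0.25 rad), levers open over 0.20 rad, in line with the board (0.3 rad), an edge of it 12-42 mm ahead of the pin, 8 mm off middle, 35 mm in height; push under 2 N, block untouched (x of board in the frame of block between -0.02 and 0.02 m and y of board in the frame of block between -0.006 and 0.006 m and z of board in the frame of block between 0.004 and 0.012 m and angle between board's own z axis and vertical below 0.15 rad and angle between the x axis of board and the x axis of block, either way round below 0.15 rad and value of joint clip_left above 0.2 rad and contact force between clip and the fingers above 2 N and height (world z) of clip above 0.06 m and angle between clip's own z axis and vertical below 0.25 rad and contact force between clip and block below 0.3 N and contact force between clip and board below 2 N and contact force between board and the fingers below 0.3 N and linear speed of clip below 0.03 m/s and angle between the x axis of clip and the x axis of board, either way round below 0.3 rad and ((x of board_edge_a in the frame of clip between 0.012 and 0.042 m and y of board_edge_a in the frame of clip between -0.008 and 0.008 m and z of board_edge_a in the frame of clip between -0.035 and 0.035 m) or (x of board_edge_b in the frame of clip between 0.012 and 0.042 m and y of board_edge_b in the frame of clip between -0.008 and 0.008 m and z of board_edge_b in the frame of clip between -0.035 and 0.035 m))); the arm keeps its last pose, push and grip.
It fails at once if a bystander is shifted by more than 20 mm (distance of any of spice_jar, mug, food_tin from where it was at the start of the episode above 0.02 m).
It also fails if it takes over 64 s, if anything falls off the work surface, if the arm or the gripper's body presses on something with over 40 N, if the wrist force passes 120 N, or if a joint passes its speed limit or range.

## Robot

A 6-joint arm with a two-finger parallel gripper is mounted at the origin on the work surface. World frame = base frame: x ahead of the robot, y to its left, z up, the work surface at z = 0. Lengths are in m, angles in rad, forces in N, time in s.
With the tool pointing down it reaches from about 0.325 to 0.925 m from the base axis. Payload 3.1 kg.
Tool frame: the origin (TCP) lies at the very end of the fingers, on their centre line; the grasp point (between the pads) lies 19 mm behind it; z points along the fingers, y is the line along which they close (so a half turn about z gives the same grasp; the last joint's range is limited). The gripper opens to 85 mm and grips with 20 to 120 N. Pads are 22 mm wide; open, the fingers measure 114 mm over their backs; the gripper's body (76 mm by 85 mm) begins 54 mm behind the grasp point. The pads swing forward as they close: fully open they stand 13 mm farther back than shut.
Start: joints at [1.184, 0.217, 1.613, -0, 1.311, -0.112], TCP at [0.17, 0.602, 0.231] pointing down, gripper open.
Joint ranges: [-2.75, 2.75], [-0.78, 2.1], [0.31, 2.55], [-1.13, 4.27], [0.13, 2.63], [-2.58, 2.58]. Speed limits (rad/s): [2.79, 2.79, 3.14, 3.14, 3.14, 3.14].

## Interface

Orientations are given as a rotation vector (axis times angle).
In Python, from plant import robot gives the robot as it stands. The module is installed in compiled form; this text tells all that it offers. Calls block until the motion is done:
- robot.move_pose(position, orientation): joint-space move of the TCP to a pose.
- robot.servo_line(position, rotation=None, rate=0.15, threshold=None): straight line of the TCP; rotation=None keeps the orientation; rate is the mean speed in m/s. With threshold (N) it stops when the force on the tool has changed by that much, and returns True; else False.
- robot.movej(angles): joint-space move.
- robot.command_gripper(opening, grasp_force=None): opening from 0.0 (shut) to 1.0 (fully open); grasp_force is the grip in N (None keeps the last); returns when the fingers have stopped.
- robot.sleep(seconds).
- robot.solve_ik(position, orientation): joint angles nearest the present ones, or None.
- robot.observe(): the state.
- robot.get_image(name): name is "scene" or "top"; returns a dict with "color" (384x512x3 uint8, blue, green, red), "range_z" (384x512 float32, m along the optical axis (not along the pixel's ray), 0 where there is no reading), "fov_y" (degrees; the focal length in pixels is half the picture's height over the tangent of half this angle, whatever the lens; pixels are square), "cx", "cy" (the principal point, pixels), "extrinsics" (4x4, takes a point from world to camera coordinates). Camera axes: x right, y up, looking along -z (the intrinsics and any distortion apply to the point x, -y, -z); pixel columns grow to the right and rows downward; lengths in m; the calibration is good to about 2 mm. A picture is of the moment at which its call begins.
A pose or a line that the arm cannot do raises robot.IKError and nothing moves.
- robot.sign_off(): hands the job in; it is judged then, once.
The state is a dict: "clock": time; "q": joint angles; "qd": joint speeds; "joint_efforts": joint torques, N m; "eef_pos": TCP position; "eef_rot": TCP orientation; "contact_force": force on the tool from outside, world axes, zero at the start; "wrist_torque": the same for the moment, N m; "finger_gap": opening from 0.0 (shut) to 1.0 (fully open); "finger_force": force on a finger pad.
Only numpy, scipy, OpenCV 4.12 (cv2) and the standard library are available. Lean on these libraries where they do the work, as an engineer would, in place of code of your own. Each camera call takes 0.05 s, during which the arm holds its last target. There are 200 camera calls.

## Working session

There is one attempt and no reset: what is moved stays moved. The work goes in short steps, each a Python script; the robot and the scene stay as the last script left them, time stands still between calls to the robot, and variables do not carry over. Pictures are saved under pics/ and viewed, at most 10 in all, crops included, and the job is handed in when it is done.

```bash
mkdir -p pics; ls; cat > h.py <<'E'
import numpy as np, cv2
from plant import robot
from scipy.spatial.transform import Rotation as R
def cloud(im):
    h,w=im["range_z"].shape; f=h/2/np.tan(np.radians(im["fov_y"])/2)
    v,u=np.mgrid[:h,:w]; z=im["range_z"]
    P=np.stack([(u-im["cx"])/f*z,-(v-im["cy"])/f*z,-z],-1)
    E=im["extrinsics"]; W=(P-E[:3,3])@E[:3,:3]
    W[z==0]=np.nan
    return W
E
python3 - <<'E'
from h import *
print({k:robot.observe()[k] for k in("clock","eef_rot","finger_gap","contact_force")})
for n in("scene","top"):
    im=robot.get_image(n); np.save(n+".npy",im,allow_pickle=True)
    cv2.imwrite(f"pics/{n}0.png",cv2.resize(im["color"],None,fx=1.5,fy=1.5))
    print(n,im["fov_y"],im["cx"],im["cy"],list(im.keys()),im["extrinsics"].round(3).tolist())
E
```

```text
pics
{'clock': 0.0, 'eef_rot': array([-0.43021398, -3.11140229,  0.00366244]), 'finger_gap': 1.0021097886824555, 'contact_force': array([-0.2306305 , -0.63391164, -0.01477954])}
scene 50.65729428089178 255.6247624366864 194.51203937469313 ['color', 'range_z', 'fov_y', 'cx', 'cy', 'extrinsics'] [[-0.797, 0.603, 0.015, 0.489], [-0.461, -0.625, 0.631, 0.21], [0.39, 0.496, 0.776, -1.455], [0.0, 0.0, 0.0, 1.0]]
top 55.49890010227308 255.2618601462517 195.41971601395358 ['color', 'range_z', 'fov_y', 'cx', 'cy', 'extrinsics'] [[-0.028, -1.0, -0.004, 0.034], [0.985, -0.028, 0.173, -0.613], [-0.173, 0.001, 0.985, -1.208], [0.0, 0.0, 0.0, 1.0]]
```

View pics/scene0.png

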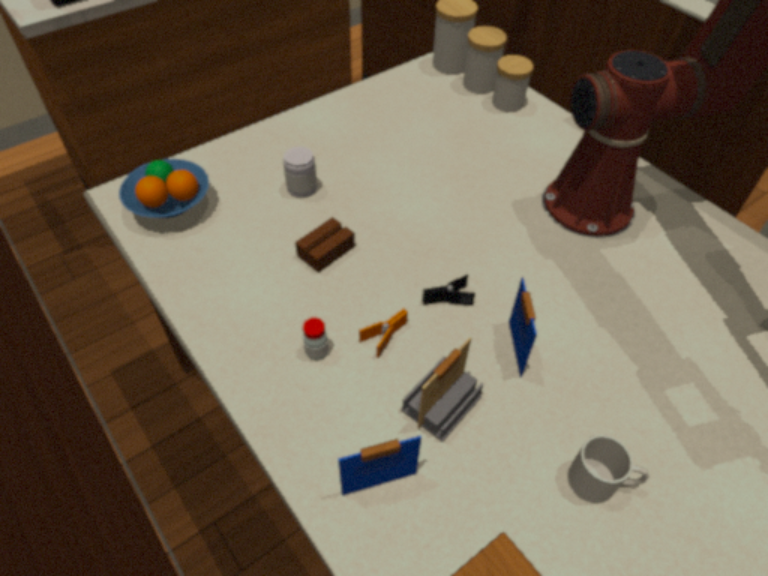

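View pics/top0.png

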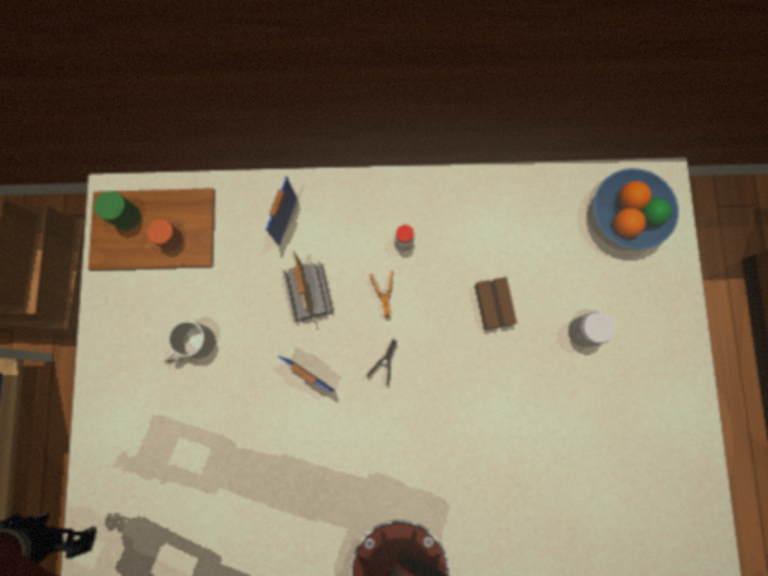

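The scene picture (1.5x) shows these candidates:
- **Board:** plywood with a wooden rail in the rack at (442,385), and two blue panels at (380,465) and (522,328). The plywood one, standing in the rack, is meant.
- **Clip:** black at (450,292) and orange at (385,328). The black one is meant.
- **Block:** at (325,245) in scene and (496,304) in top.

Next I'll measure these and confirm with a crop.

```bash
cat > m.py <<'E'
from h import *
def rect(P):  # min-area rect of xy points: centre, long-axis angle, sizes (mm)
    (c,s,a)=cv2.minAreaRect((P[:,:2]*1000).astype(np.float32))
    if s[0]<s[1]: a+=90; s=s[::-1]
    return np.round(c,1),np.round(s,1),round((a+90)%180-90,1)
def box(n,u0,u1,v0,v1,im):
    W=cloud(im); s=(slice(int(v0/1.5),int(v1/1.5)),slice(int(u0/1.5),int(u1/1.5)))
    return W[s].reshape(-1,3),im["color"][s].reshape(-1,3).astype(int)
E
python3 - <<'E'
from m import *
ims={n:np.load(n+".npy",allow_pickle=True).item() for n in("scene","top")}
T,S=ims["top"],ims["scene"]
def show(t,P):
    P=P[~np.isnan(P[:,2])]; print(t,len(P),"z%",np.percentile(P[:,2],[1,50,99]).round(4),*rect(P))
P,c=box(0,350,380,430,460,T); print("counter z",np.nanmedian(P[:,2]),np.nanstd(P[:,2]))
P,c=box(0,440,550,265,345,T); show("block T",P[(P[:,2]>.036)&(P[:,2]<.06)])
P,c=box(0,290,362,215,275,S); show("block S",P[(P[:,2]>.036)&(P[:,2]<.06)])
P,c=box(0,280,340,245,330,T); show("rack T",P[(P[:,2]>.03)&(P[:,2]<.055)]); show("board T",P[P[:,2]>.1])
show("rail T",P[P[:,2]>.128])
P,c=box(0,400,485,335,440,S); show("board S",P[P[:,2]>.07]); 
for n,b in(("top",(355,410,330,395)),("scene",(415,485,270,312))):
    P,c=box(0,*b,ims[n]); m=(c.max(1)<70)&(P[:,2]>.02); show("clip "+n,P[m])
for n,b in(("top",(385,425,220,255)),("scene",(300,330,315,360)),):
    P,c=box(0,*b,ims[n]); show("jar",P[P[:,2]>.06])
P,c=box(0,160,215,315,370,T); show("mug",P[P[:,2]>.06])
P,c=box(0,250,310,170,250,T); show("blue1",P[P[:,2]>.06])
P,c=box(0,270,345,345,405,T); show("blue2",P[P[:,2]>.06])
P,c=box(0,565,620,305,355,T); show("tin",P[P[:,2]>.06])
a=S["color"][210:310,220:360]; t=T["color"][150:270,180:350]
cv2.imwrite("pics/crop1.png",np.vstack([cv2.resize(a,(560,400),interpolation=2)]))
b=cv2.resize(T["color"][160:270,180:290],(600,600),interpolation=2); cv2.imwrite("pics/crop2.png",b)
E
```

```text
counter z 0.0009394509590830544 0.002503528906692289
block T 616 z% [0.0374 0.047  0.0531] [ 587.2 -244.8] [110.4  72.1] 9.0
block S 589 z% [0.0364 0.0452 0.0498] [ 590. -243.] [114.5  76.7] 9.6
rack T 604 z% [0.0323 0.0462 0.0526] [632.3 195.4] [129.1  90.3] 12.1
board T 152 z% [0.1041 0.1484 0.1555] [632.1 195.4] [129.3  14.1] 12.0
rail T 135 z% [0.1291 0.1492 0.1556] [632.5 195.5] [128.5  14.1] 12.0
board S 551 z% [0.0719 0.1293 0.1518] [673.3 215.9] [211.9  33.5] 25.7
clip top 4 z% [0.0314 0.0413 0.0432] [487.7   3.6] [30.6  1.6] -28.3
clip scene 222 z% [0.0203 0.0332 0.0427] [468.6  19.4] [97.4 50.3] -24.1
jar 131 z% [0.0609 0.0855 0.0895] [746.1 -36.3] [39.2 39. ] -2.5
jar 212 z% [0.0602 0.0838 0.0882] [751.4 -33.7] [42.  40.3] -73.5
mug 253 z% [0.0608 0.0813 0.0946] [517.5 465.3] [100.2  78.5] -80.0
blue1 329 z% [0.0616 0.1196 0.1461] [809.1 246.5] [130.8  14.9] -19.1
blue2 149 z% [0.0705 0.1414 0.1472] [433.7 187.4] [127.7  13.3] 54.8
tin 465 z% [0.0615 0.1003 0.1073] [ 515.9 -450. ] [70.9 70. ] 62.5
```

View pics/crop2.png

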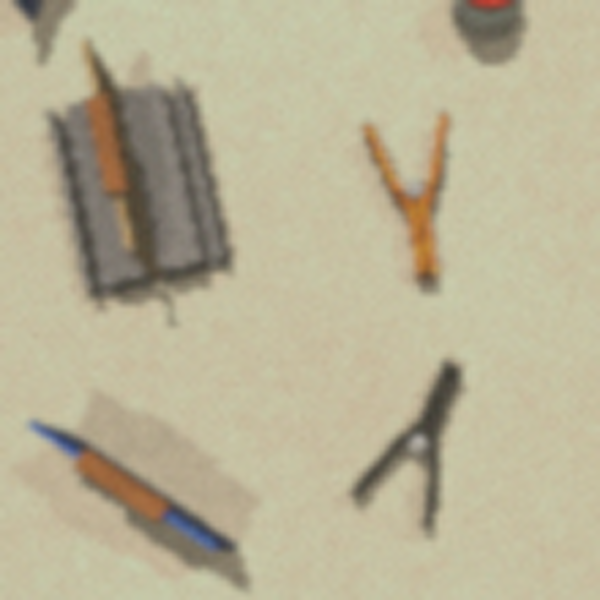

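The crop confirms the plywood board in the rack, with its rail at crop (105,140). The black clip has its pin at (417,442), jaw tip at (452,367) and handle ends at (358,495) and (428,530). Now I'll grasp the board, lift it and carry it over the block.

```bash
cat >> m.py <<'E'
def ray(im,u,v,z):
    h=im["color"].shape[0]; f=h/2/np.tan(np.radians(im["fov_y"])/2); E=im["extrinsics"]
    d=E[:3,:3].T@np.array([(u-im["cx"])/f,-(v-im["cy"])/f,-1]); o=-E[:3,:3].T@E[:3,3]
    return o+d*(z-o[2])/d[2]
def down(yaw):
    c,s=np.cos(np.radians(yaw)),np.sin(np.radians(yaw))
    return R.from_matrix(np.array([[c,s,0],[s,-c,0],[0,0,-1]])).as_rotvec()
def st():
    o=robot.observe(); print("t %.1f"%o["clock"],o["eef_pos"].round(4),"F",o["contact_force"].round(1),"gap %.3f ff %.1f"%(o["finger_gap"],np.max(o["finger_force"])),"q",o["q"].round(2))
E
python3 - <<'E'
from m import *
T=np.load("top.npy",allow_pickle=True).item()
for k,(x,y) in dict(pin=(417,442),tip=(454,364),h1=(356,497),h2=(428,532)).items():
    print(k,ray(T,180+x/5.4545,160+y/5.4545,.04).round(4))
robot.move_pose([.6325,.1955,.25],down(12)); st()
robot.servo_line([.6325,.1955,.122]); st()
robot.command_gripper(0.0,30); st()
robot.servo_line([.6325,.1955,.26]); st()
robot.move_pose([.588,-.2445,.26],down(9.3)); st()
for n in("scene","top"):
    im=robot.get_image(n); np.save(n+"1.npy",im,allow_pickle=True)
    if n=="scene": cv2.imwrite("pics/s1.png",cv2.resize(im["color"][60:210,150:350],(800,600)))
    else: cv2.imwrite("pics/t1.png",cv2.resize(im["color"][120:270,230:430],(800,600)))
E
```

```text
pin [0.4577 0.0173 0.04  ]
tip [ 0.506  -0.0074  0.04  ]
h1 [0.4247 0.0563 0.04  ]
h2 [0.402  0.0121 0.04  ]
t 2.3 [0.6321 0.1964 0.25  ] F [-0.   0.2  0.9] gap 1.004 ff 0.0 q [0.2  0.28 1.5  0.   1.36 1.56]
t 3.3 [0.6335 0.1958 0.1233] F [ 0.3 -0.5  0.6] gap 1.003 ff 0.0 q [ 0.19  0.4   1.6  -0.    1.14  1.56]
t 4.0 [0.6327 0.1956 0.1223] F [0.5 0.3 1.1] gap 0.160 ff 30.0 q [0.19 0.4  1.6  0.   1.14 1.56]
t 5.0 [0.6316 0.1953 0.2583] F [ 0.8  0.8 -0.1] gap 0.161 ff 29.7 q [ 0.19  0.27  1.49 -0.    1.38  1.56]
t 6.6 [ 0.5884 -0.2434  0.26  ] F [ 0.2 -0.8 -0.7] gap 0.160 ff 29.7 q [-0.5   0.22  1.56  0.    1.37  0.9 ]
```

View pics/s1.png

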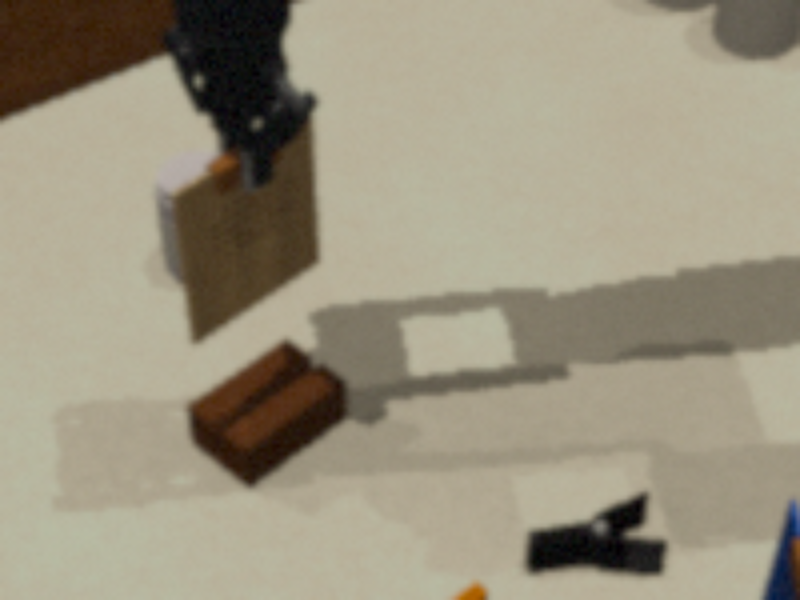

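The board hangs upright in the grip, with the slot running from crop (298,367) to (226,424). I'll compare the board plane with the slot line.

```bash
python3 - <<'E'
from m import *
S=np.load("scene1.npy",allow_pickle=True).item(); W=cloud(S)
P=W[60+180//4:60+340//4,150+170//4:150+320//4].reshape(-1,3)
P=P[(P[:,2]>.14)&(P[:,2]<.25)&(np.abs(P[:,0]-.588)<.08)&(np.abs(P[:,1]+.244)<.04)]
u=np.array([np.cos(np.radians(9.3)),np.sin(np.radians(9.3))]); n=np.array([-u[1],u[0]]); c=np.array([.588,-.2445])
d=(P[:,:2]-c)@np.c_[u,n]; print(len(P),"u range",np.percentile(d[:,0],[1,99]).round(4))
A=np.c_[np.ones(len(P)),d[:,0],P[:,2]-.2]
k=np.ones(len(P),bool)
for _ in range(4):
    f=np.linalg.lstsq(A[k],d[k,1],rcond=None)[0]; r=d[:,1]-A@f; k=np.abs(r)<.005
print("face offset mm, yaw slope, tilt slope",f.round(4),"std",r[k].std(), k.sum())
for p in((298,367),(226,424)):
    q=ray(S,150+p[0]/4,60+p[1]/4,.046); print("slot",q.round(4),((q[:2]-c)@np.c_[u,n]).round(4))
# dark slot in both views, on the plane of the block top
for nm in("scene","top"):
    im=np.load(nm+".npy",allow_pickle=True).item(); g=cv2.GaussianBlur(im["color"],(0,0),.7).astype(float).sum(2)
    out=[]
    for s in np.linspace(-.045,.045,19):
        prof=[]
        ts=np.arange(-.02,.0201,.001)
        E=im["extrinsics"]; fl=192/np.tan(np.radians(im["fov_y"])/2)
        X=np.c_[c+s*u+ts[:,None]*n,np.full(len(ts),.046)]@E[:3,:3].T+E[:3,3]
        uv=np.c_[im["cx"]-fl*X[:,0]/X[:,2],im["cy"]+fl*X[:,1]/X[:,2]].astype(np.float32)
        pr=cv2.remap(g.astype(np.float32),uv[:,0],uv[:,1],1).ravel()
        w=np.clip(np.median(pr)-pr-10,0,None); out.append((s,(w*ts).sum()/w.sum()))
    out=np.array(out); print(nm,"slot: offset/slope",np.polyfit(out[:,0],out[:,1],1)[::-1].round(4),out[::3,1].round(4))
E
```

```text
928 u range [-0.0592  0.0693]
face offset mm, yaw slope, tilt slope [ 0.0029  0.0017 -0.0038] std 0.001384317244374178 926
slot [ 0.5528 -0.2495  0.046 ] [-0.0356  0.0007]
slot [ 0.6347 -0.2306  0.046 ] [0.0483 0.0061]
scene slot: offset/slope [0.0013 0.0404] [-0.0086  0.0019  0.0027  0.0014  0.0019  0.0019  0.0018]
top slot: offset/slope [ 0.0002 -0.0093] [ 0.0005  0.0003  0.0006  0.0003  0.0005  0.0002 -0.001 ]
```

```bash
python3 - <<'E'
from m import *
a=np.radians(9.3);u=np.array([np.cos(a),np.sin(a)]); n=np.array([-u[1],u[0]]); c=np.array([.588,-.2445])+.0005*n-.003*u
robot.servo_line([*c,.18]); robot.sleep(.3); st()
r=robot.servo_line([*c,.121],rate=.03,threshold=8); print(r); st()
E
```

```text
t 7.7 [ 0.5857 -0.2449  0.1813] F [ 0.6 -0.3 -1.2] gap 0.157 ff 29.7 q [-0.51  0.28  1.63  0.    1.23  0.9 ]
False
t 9.8 [ 0.5851 -0.2447  0.1223] F [-3.1  0.5  5.2] gap 0.158 ff 30.7 q [-0.51  0.34  1.67 -0.    1.13  0.9 ]
```

```bash
python3 - <<'E'
from m import *
robot.command_gripper(1.0); p=robot.observe()["eef_pos"]
robot.servo_line([p[0],p[1],.24]); st()
robot.move_pose([.438,.026,.17],down(-27)); robot.sleep(.2); st()
for n in("scene","top"):
    im=robot.get_image(n); np.save(n+"2.npy",im,allow_pickle=True)
W=cloud(im); 
P=W[170:230,300:365].reshape(-1,3); P=P[P[:,2]>.12]
print("board T",len(P),np.percentile(P[:,2],[50,98]),*rect(P))
S=np.load("scene2.npy",allow_pickle=True).item(); P=cloud(S)[95:185,180:250].reshape(-1,3)
P=P[(P[:,2]>.06)&(abs(P[:,0]-.588)<.09)&(abs(P[:,1]+.2445)<.04)]
a=np.radians(9.3);u=np.array([np.cos(a),np.sin(a)]); n=np.array([-u[1],u[0]]); c=np.array([.588,-.2445])
d=(P[:,:2]-c)@np.c_[u,n]; print("u",np.percentile(d[:,0],[1,99]).round(4),"n med",np.median(d[:,1]).round(4),"ztop",np.percentile(P[:,2],99),np.polyfit(d[:,0],d[:,1],1))
cv2.imwrite("pics/s2.png",np.hstack([cv2.resize(S["color"][90:240,170:350],(400,333)),cv2.resize(im["color"][160:280,220:364],(400,333))]))
E
```

```text
t 11.5 [ 0.5842 -0.2441  0.2387] F [ 0.2 -0.5 -0.8] gap 1.004 ff 0.0 q [-0.51  0.23  1.58  0.    1.33  0.9 ]
t 12.9 [0.439  0.0253 0.1705] F [-0.  -0.7  0.3] gap 1.001 ff 0.0 q [-0.1  -0.13  2.09 -0.    1.18  1.94]
board T 184 [0.14868009 0.15540317] [ 586.1 -246.1] [129.3  14.6] 8.7
u [-0.0625  0.0654] n med 0.002 ztop 0.15205987597853907 [-0.00275557  0.00219279]
```

View pics/s2.png

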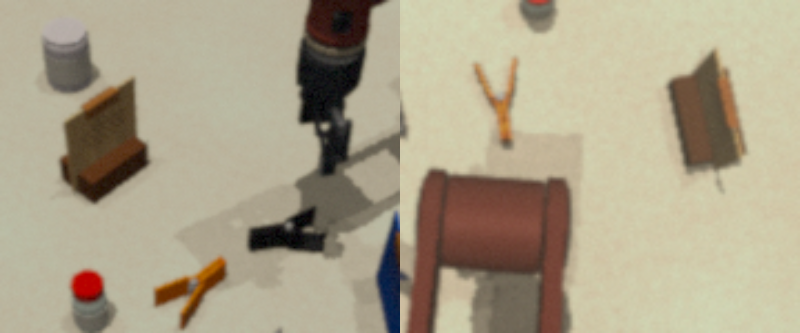

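The board stands home in the block: yaw about 9°, centre about (0.586, -0.2455). Next, the clip.

```bash
python3 - <<'E'
from m import *
robot.move_pose([.4285,.0303,.12],down(-24)); 
print(robot.servo_line([.4285,.0303,.007],rate=.1,threshold=8)); st()
robot.command_gripper(0.0,60); st()
robot.servo_line([.4285,.0303,.16],rate=.1); robot.sleep(.3); st()
for n in("scene","top"):
    im=robot.get_image(n); np.save(n+"3.npy",im,allow_pickle=True)
    if n=="scene":cv2.imwrite("pics/s3.png",cv2.resize(im["color"][130:230,230:363],(798,600)))
    else: cv2.imwrite("pics/t3.png",cv2.resize(im["color"][180:280,220:353],(798,600)))
E
```

```text
False
t 14.6 [0.4293 0.0302 0.0076] F [-0.1 -0.9  0.3] gap 1.000 ff 0.0 q [-0.09  0.15  2.19 -0.    0.8   1.9 ]
t 15.2 [0.4303 0.0305 0.0087] F [-1.7  1.4  9.4] gap 0.274 ff 61.3 q [-0.09  0.14  2.19  0.    0.8   1.9 ]
t 17.1 [0.4284 0.0303 0.1598] F [-0.3 -0.3 -1.3] gap 0.279 ff 60.0 q [-0.09 -0.14  2.12  0.    1.16  1.9 ]
```

View pics/s3.png

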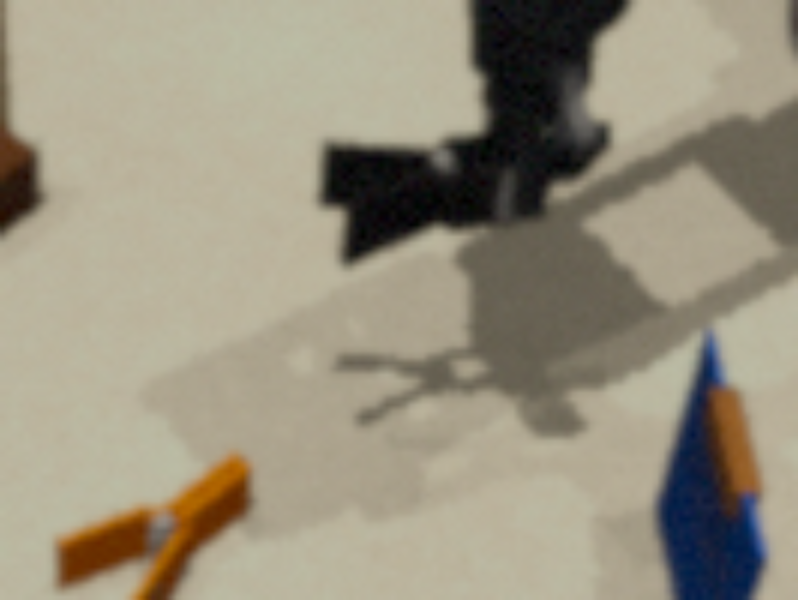

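The clip is held level and gaping: pin top at crop (443,158), jaw tips at (325,145) and (345,208). I'll measure its offset in the tool frame, then go to the board's near edge.

```bash
python3 - <<'E'
from m import *
S=np.load("scene3.npy",allow_pickle=True).item(); o=robot.observe()
M=R.from_rotvec(o["eef_rot"]).as_matrix(); k=133/798
for nm,p in dict(pin=(443,158),tipfar=(326,146),tipnear=(346,210)).items():
    q=ray(S,230+p[0]*k,130+p[1]*k,.191); print(nm,q.round(4),"tool",(M.T@(q-o["eef_pos"])).round(4))
W=cloud(S)[130:230,230:363].reshape(-1,3); P=W[(W[:,2]>.12)&(W[:,2]<.20)]; t=(P-o["eef_pos"])@M
j=t[(t[:,0]>.045)&(t[:,0]<.13)]; print(len(j),"clip z",(o["eef_pos"][2]-j[:,2]).min().round(4),(o["eef_pos"][2]-j[:,2]).max().round(4),"x max",np.percentile(j[:,0],98).round(4),"y at tips",np.percentile(j[j[:,0]>.07][:,1],[2,98]).round(4))
E
```

```text
pin [0.4639 0.0182 0.191 ] tool [ 0.0373 -0.0033 -0.0311]
tipfar [ 0.5023 -0.0196  0.191 ] tool [ 0.0877  0.0155 -0.0311]
tipnear [0.5208 0.0169 0.191 ] tool [ 0.0899 -0.0253 -0.0311]
303 clip z 0.1492 0.1938 x max 0.0899 y at tips [-0.0246  0.0176]
```

```bash
cat > fin.py <<'E'
from m import *
a=np.radians(9.0);u=np.array([np.cos(a),np.sin(a)]); ty=np.array([u[1],-u[0]])
edge=np.array([.5855,-.2450])-.065*u
def tcp(back,yo=-.0025): return [*(edge-(.027+.0365+back)*u-yo*ty),.081]
E
python3 - <<'E'
from fin import *
p=tcp(.045); robot.move_pose([p[0],p[1],.16],down(9)); robot.servo_line(p,rate=.1); robot.sleep(.3); st()
M=R.from_rotvec(robot.observe()["eef_rot"]).as_matrix(); o=robot.observe()["eef_pos"]
for n in("scene","top"):
    im=robot.get_image(n); np.save(n+"4.npy",im,allow_pickle=True)
    W=cloud(im).reshape(-1,3); t=(W-o)@M; z=W[:,2]
    cl=t[(z>.065)&(z<.125)&(t[:,0]>.055)&(t[:,0]<.1)&(abs(t[:,1])<.05)]
    b=t[(z>.06)&(t[:,0]>.1)&(t[:,0]<.25)&(abs(t[:,1])<.03)&(z<.125)]
    if len(cl): print(n,"clip tips",len(cl),"xmax",np.percentile(cl[:,0],98),"y",np.percentile(cl[:,1],[2,98]).round(4))
    if len(b): print(n,"board",len(b),"xmin",np.percentile(b[:,0],2),"face y",np.median(b[:,1]))
S=np.load("scene4.npy",allow_pickle=True).item()["color"]
cv2.imwrite("pics/c4.png",np.hstack([cv2.resize(S[80:200,180:300],(400,400)),cv2.resize(im["color"][170:270,290:390],(400,400))]))
E
```

```text
t 19.6 [ 0.4148 -0.2749  0.0816] F [ 0.6  0.4 -0.3] gap 0.275 ff 60.1 q [-0.73  0.13  2.02 -0.    0.99  0.69]
scene clip tips 164 xmax 0.09032281710123675 y [-0.0227  0.0183]
scene board 486 xmin 0.11455602971538541 face y -0.004857140559968006
top clip tips 89 xmax 0.08560106353960732 y [-0.0211  0.021 ]
top board 163 xmin 0.11028598910505841 face y -0.004143250966739671
```

View pics/c4.png

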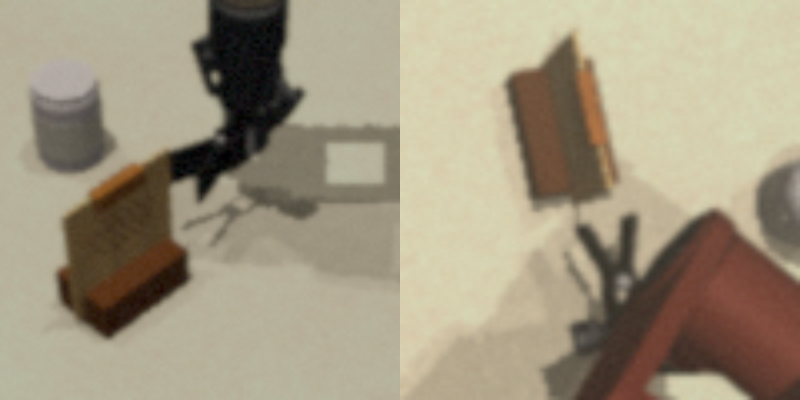

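The clip's mouth (tips at left crop (172,175) and (205,195)) lines up with the board's near edge to about 1 mm. Advancing slowly.

```bash
python3 - <<'E'
from fin import *
print(robot.servo_line(tcp(.045,-.0018),rate=.03))
print(robot.servo_line(tcp(0.002,-.0018),rate=.03,threshold=4)); robot.sleep(.5); st()
o=robot.observe(); M=R.from_rotvec(o["eef_rot"]).as_matrix(); o=o["eef_pos"]
for n in("scene","top"):
    im=robot.get_image(n); np.save(n+"5.npy",im,allow_pickle=True)
    W=cloud(im).reshape(-1,3); t=(W-o)@M; z=W[:,2]
    b=t[(z>.12)&(t[:,0]>.05)&(t[:,0]<.2)&(abs(t[:,1])<.012)]
    d=W[(z>.12)&(abs(W[:,0]-.586)<.08)&(abs(W[:,1]+.245)<.025)]
    cl=t[(z>.065)&(z<.125)&(t[:,0]>.075)&(t[:,0]<.092)&(abs(t[:,1])>.01)&(abs(t[:,1])<.03)]
    print(n,"board xmin",np.percentile(b[:,0],2).round(4),"y",np.median(b[:,1]).round(4),*rect(d),"clip",np.percentile(cl[:,1],[2,98]).round(4) if len(cl) else 0)
S=np.load("scene5.npy",allow_pickle=True).item()["color"]
cv2.imwrite("pics/c5.png",np.hstack([cv2.resize(S[90:170,190:270],(400,400)),cv2.resize(im["color"][180:250,310:380],(400,400))]))
E
```

```text
False
False
t 22.1 [ 0.4569 -0.2672  0.081 ] F [ 0.3 -0.6 -0.6] gap 0.276 ff 60.1 q [-0.66  0.2   1.95  0.    1.    0.75]
scene board xmin 0.0595 y -0.0049 [ 579.  -243.5] [147.3  33.2] -2.3 clip [-0.0241 -0.0167]
top board xmin 0.0544 y -0.0025 [ 577.9 -246.2] [143.5  33.9] 0.5 clip [-0.0214  0.0205]
```

View pics/c5.png

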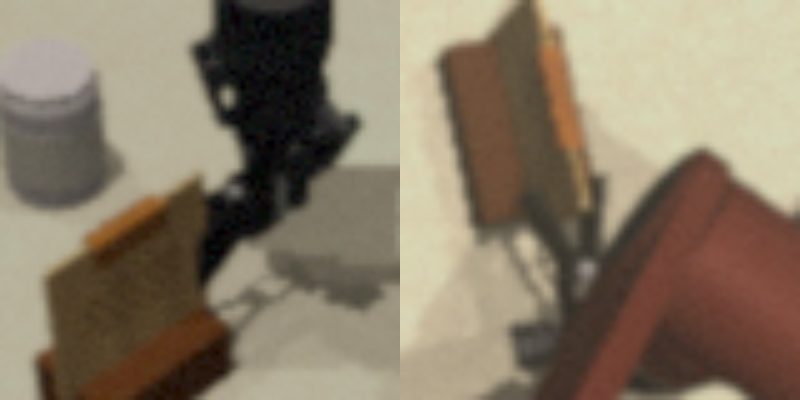

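The picture shows the jaws on either side of the board's near edge, with the edge inside the mouth. The force reading shows no contact, so I'm handing in.

```bash
python3 -c "
from h import *
print(robot.sign_off())"
```

```text
the job is handed in; nothing more can be done
None
```

I handed the job in with the board home in the block and let go, and the clip held squeezed open around its near edge with no contact force showing; the hand-in returned no verdict, so I can't confirm it passed.

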